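Cover the herbs, then open the sanitiser jug

ROBOT

A 6-joint arm with a two-finger parallel gripper is mounted at the origin on the work surface. World frame = base frame: x ahead of the robot, y to its left, z up, the work surface at z = 0. Lengths are in m, angles in rad, forces in N, time in s.
With the tool pointing down it reaches from about 0.375 to 0.975 m from the base axis. Payload 3.8 kg.
Tool frame: the origin (TCP) lies midway between the tips of the shut fingers; the grasp point (between the pads) lies 19 mm behind it; z points along the fingers, y is the direction in which the jaws open and shut (so a half turn about z gives the same grasp; the last joint's range is limited). The gripper opens to 85 mm and grips with 20 to 120 N. Pads are 22 mm wide; open, the fingers measure 114 mm over their backs; the gripper's body (76 mm by 85 mm) begins 54 mm behind the grasp point. The pads swing forward as they close: fully open they stand 13 mm farther back than shut.
Start: joints at [-1.303, 0.264, 1.604, -0, 1.274, -0.037], TCP at [0.203, -0.644, 0.231] pointing down, gripper open.
Joint ranges: [-2.63, 2.63], [-0.94, 2.18], [0.31, 2.57], [-1.31, 4.45], [0, 2.66], [-2.55, 2.55]. Speed limits (rad/s): [2.57, 2.57, 3.14, 3.14, 3.14, 3.14].

INTERFACE

Orientations are given as a rotation vector (axis times angle).
In Python, from workcell import bot gives the robot as it stands. The module is installed in compiled form; this text tells all that it offers.
- The arm moves only by the tool play_rows, never from a script. Its argument "series" is a list of rows, each an object with "translation": the shift along the tool's x, y, z in m, a list of three; "spin": the turn about the tool's z in units of 5 degrees (1.0 is 5 degrees). In form: [{"translation": [dx, dy, dz], "spin": spin}, ...]. A call has 1 to 5 rows; each row shifts and turns the commanded pose from where the row before left it, along the tool's axes as they then stand; what a row does not reach is not made up. A row lasts 1/10 s, in which the tool goes at most 50 mm and 8.59 degrees, less where a joint would pass 70% of its speed; a pose out of reach is approached as far as the arm can. A call is refused whole if a number of a shift passes 0.05 or a number of a turn 1, either way. A call with a gripper value outside its range is refused whole. "jaw" is the gripper's target within -1 to 1 (fully open at 1, half-way at 0, shut at -1), set as the call begins (left out, the last holds). The fingers move at their own pace and stop on an object; "force" is the grip in N (left out, the last holds). Time passes only in rows, so rows that do not move let the fingers close. It gives the time, the measured TCP pose, the force and the opening at its end, in the units of the state.
- bot.read_state(): the state, without advancing time (a new reading comes with each control period).
- bot.read_camera(name): name is "side" or "top"; returns the picture (400x640x3 uint8, blue, green, red); there is no depth.
- bot.get_calibration(name): a dict with "fov_y" (degrees; the focal length in pixels is half the picture's height over the tangent of half this angle, whatever the lens; pixels are square), "cx", "cy" (the principal point, pixels), "R" (3x3) and "t" (3): a world point X has camera coordinates R X + t. Camera axes: x right, y down, z forward; pixel columns grow to the right and rows downward; lengths in m; the calibration is good to about 2 mm. A picture is of the moment at which its call begins. get_calibration takes no time and is no camera call.
- bot.finish_job(): hands the job in, once; it reports no verdict.
The state is a dict: "time": time; "q": joint angles; "joint_vel": joint speeds; "joint_torque": joint torques, N m; "tool_pos": TCP position; "tcp_rot": TCP orientation; "wrist_force": force on the tool from outside, world axes, zero at the start; "torque": the same for the moment, N m; "width": opening from 0.0 (shut) to 1.0 (fully open).
Only numpy, scipy, OpenCV 4.12 (cv2) and the standard library are available. Lean on these libraries where they do the work, as an engineer would, in place of code of your own. Each camera call takes 0.05 s, during which the arm holds its last target. There are 200 camera calls.

TASK

Before sanitiser is used on the bench the herbs must be covered: press the green lid of the herb box down at the middle of its front edge until its tongue snaps and the lid stays fully shut. Then open the blue sanitiser jug: grip the red safety cap, push it down, turn it anticlockwise about a quarter turn until it is free, lift it off and finish still holding it in the gripper, level and still, about 8 cm above the open neck. Leave the jug upright where it stands (it need not be steadied, its weight does that) and do not disturb the two bowls and the beaker.

Things in the scene. Friction and masses are not known exactly. Their poses are not given: they have to be found in the camera images.
- herb_box: White open-topped plastic box 130 mm deep (its x) x 230 mm wide (its y) x 75 mm high, full of chopped green herbs, standing firmly on the bench (it does not slide). Origin at the centre of its underside, z up; the front side, with the snap tongue, looks to its -x, the lid's hinge runs along its +x side.
- lid (a joint): Lid angle (rad): 0 shut and level, positive with the front edge raised; starts at 0.4 to 0.8. A stiff hinge keeps it at any angle (1 N at the front edge moves it). At about 0.06 a springy tongue meets the bead under the box's rim; 6 to 8 N down at lid_press snaps it over, to the stop at 0. Shut it can rattle up to 0.015 and takes 6 N to pull open; not snapped it stays at 0.05 or more.
- lid_press (a point): Where to press: on the lid's top face, in the middle of its width, 14 mm in from its front edge and 128 mm from the hinge line. It moves with the lid. With the lid shut it is 81 mm above the bench. The lid is a plate 236 mm wide and 5 mm thick that reaches 142 mm from the hinge line.
- lid_hinge (a point): Middle of the hinge line, 69 mm along the box's +x and 76 mm above the bench; the line runs along the box's y. The point turns with the lid. At lid angle a, in the box's axes, lid_press lies from here at x = -128 cos a + 5 sin a, z = 128 sin a + 5 cos a (mm).
- jug: Full blue 2 litre plastic jug, 2 kg, loose on the bench. Body 140 mm (its x) x 100 mm (its y), 125 mm high; shoulder and neck stand 30 mm from the middle to its -x, the carrying handle (top at 155 mm) from the middle to its +x. Origin at the centre of its underside, z up. The shoulder ends 160 mm above the bench in a neck 31 mm across.
- jug_mouth (a point): Centre of the mouth of the jug's neck: on the neck's axis, 191 mm above the bench, level with the rim. Axes as the jug's.
- cap: Red ribbed push-and-turn safety cap, round, 48 mm across, 30 mm tall, 42 g, white arrow on top. Origin at the centre of its lower rim, z up, on the neck's axis. Closed: lower rim 170 mm, top 200 mm above the bench, arrow (its x) along the jug's +x. Held down 4 to 5 mm and turned anticlockwise from above (positive about z) it is free from 47 degrees on; stop at 130. Clockwise it does not open.
- cap_spring (a joint): Spring disc inside the cap (m): 0 closed, grows as the cap is pushed down. It pushes the cap up with 5 N at rest, 11 N at 3 mm down (locking lips cleared), 17 N at the stop 6 mm down. Not pushed, the cap turns only 4 degrees and cannot be lifted. Turning it takes about 0.2 N m. Free, it pops up 2 mm and lifts straight off; its tabs clear the neck's rim after 21 mm.
- bowl_a: Loose kraft-board bowl filled with coloured cheese balls, 146 mm across, 66 mm high, beyond the work. Origin at the centre of its underside. Leave alone.
- bowl_b: A second such bowl, same sizes. Leave alone.
- beaker: Loose empty aluminium measuring beaker, 72 mm across, 85 mm high, nearest the robot. Origin at the centre of its underside. Leave alone.
Not all that is in view belongs to the job. What is meant by the cap is not black or grey, and is the smaller of those in its own colour.

How it is judged:
By the outcome, as a careful person would: the job done as asked, in the order asked, and still so for the second after the job is handed in, while the arm keeps its last pose, push and grip.
It also fails if it takes over 58 s, if anything falls off the work surface, if the arm or the gripper's body presses on something with over 40 N, if the wrist force passes 120 N, or if a joint passes its speed limit or range.

## Working session

There is one attempt and no reset: what is moved stays moved. The work goes in short steps, Python scripts to look and compute and a tool call to move; the robot and the scene stay as the last step left them, time stands still between calls to the robot, and variables do not carry over. Pictures are saved under pics/ and viewed, about 8 in all and at most 12, crops included, and the job is handed in when it is done.

Besides the shell and the picture viewer there is one more tool, called after ">>>" as name(argument=value, ...), one argument or row to a line, values as JSON. play_rows: Moves the arm, as the interface text tells. Its arguments: {"type":"object","properties":{"series":{"type":"array","items":{"type":"object","properties":{"translation":{"type":"array","items":{"type":"number"}},"spin":{"type":"number"}}}},"jaw":{"type":"number"},"force":{"type":"number"}},"required":["series"]}

```bash
mkdir -p pics; python3 - <<'E'
from workcell import bot
import cv2,numpy as np
for n in("side","top"):
    cv2.imwrite(f"pics/{n}0.png",bot.read_camera(n)); c=bot.get_calibration(n); print(n,c)
s=bot.read_state(); print(s)
E
```

```text
side {'fov_y': 53.08106690170061, 'cx': 320.97192005709366, 'cy': 194.36156185979124, 'R': array([[ 0.79595821, -0.60534729, -0.0022772 ],
       [-0.3685232 , -0.48157203, -0.79515975],
       [ 0.48025117,  0.63375313, -0.60639574]]), 't': array([-0.47515615,  0.34905017,  0.56906853])}
top {'fov_y': 52.589293796124664, 'cx': 325.90901229436264, 'cy': 197.40834184852395, 'R': array([[ 0.01967903, -0.9997972 ,  0.00427678],
       [-0.99670259, -0.01995456, -0.07864965],
       [ 0.07871904, -0.00271493, -0.99689314]]), 't': array([-0.0190517 ,  0.58383133,  0.91705512])}
{'time': 0.1, 'q': array([-1.30290732e+00,  2.64689091e-01,  1.60527921e+00,  3.13119823e-05,
        1.27367996e+00, -3.68424021e-02]), 'joint_vel': array([ 0.0004865 , -0.00208646, -0.00148883,  0.00018797,  0.00061605,
        0.00055053]), 'joint_torque': array([ 5.95977654e-04, -5.16709936e+01, -3.68590844e+01, -5.58971544e-05,
        6.19856233e-03, -7.01939157e-06]), 'tool_pos': array([ 0.20239187, -0.64323715,  0.23005635]), 'tcp_rot': array([-3.10317714e+00, -4.76496326e-01,  3.25276761e-04]), 'wrist_force': array([ 0.32751938, -0.2804577 , -0.42847003]), 'torque': array([0.02148121, 0.02292707, 0.01645702]), 'width': 0.9987200090514852}
```

View pics/side0.png

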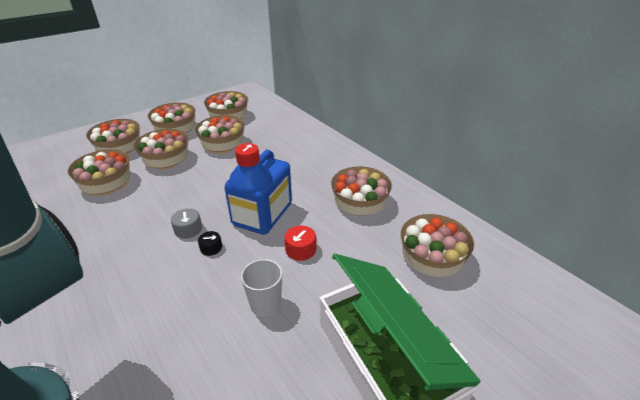

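View pics/top0.png

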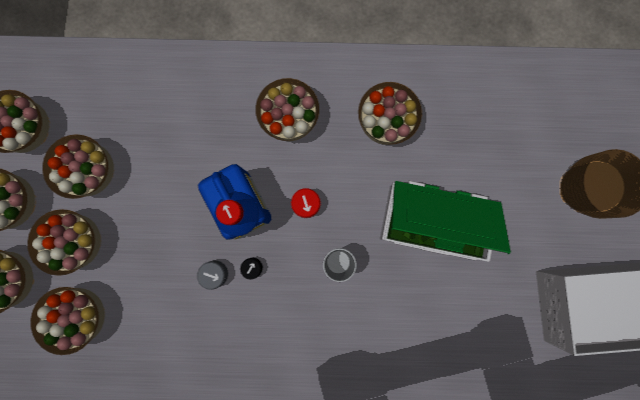

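Cap candidates in the top view:
- Red on the jug's neck: top (228,212), side (247,155).
- Loose red on the bench: top (306,203), side (300,242).
- Grey: (212,275).
- Black: (251,268).

By the description I choose the red one on the jug. I'll check it in a crop.

```bash
cat > h.py <<'E'
import cv2,numpy as np
from workcell import bot
def K(c): return 200/np.tan(np.radians(c['fov_y'])/2)
def ray(n,p):
    c=bot.get_calibration(n);f=K(c);d=c['R'].T@np.array([(p[0]-c['cx'])/f,(p[1]-c['cy'])/f,1]);return -c['R'].T@c['t'],d/np.linalg.norm(d)
def plane(n,p,z): o,d=ray(n,p);return o+d*(z-o[2])/d[2]
def tri(pt,ps):
    A=0;b=0;L=[ray('top',pt),ray('side',ps)]
    for o,d in L: M=np.eye(3)-np.outer(d,d);A=A+M;b=b+M@o
    X=np.linalg.solve(A,b);return X,[np.linalg.norm(np.cross(X-o,d)) for o,d in L]
def proj(n,X): c=bot.get_calibration(n);v=c['R']@X+c['t'];return K(c)*v[:2]/v[2]+[c['cx'],c['cy']]
E
python3 - <<'E'
from h import *
t=cv2.imread('pics/top0.png');s=cv2.imread('pics/side0.png')
a=cv2.resize(t[170:270,375:515],None,fx=2.8,fy=2.8,interpolation=2)
b=cv2.resize(s[245:400,315:485],(392,357),interpolation=2)
cc=cv2.resize(t[155:245,190:330],(392,252),interpolation=2)
d=cv2.resize(s[135:265,215:335],(273,296),interpolation=2)
o=np.zeros((600,800,3),np.uint8)
o[:280,:392]=a;o[:357,400:792]=b[:357];o[300:552,:392]=cc;o[360:600,400:673]=d[:240]
cv2.imwrite('pics/m.png',o)
for n,im in(('top',t),('side',s)):
    h=cv2.cvtColor(im,cv2.COLOR_BGR2HSV)
    m=cv2.inRange(h,(0,200,90),(8,255,255))|cv2.inRange(h,(174,200,90),(180,255,255))
    k=cv2.connectedComponentsWithStats(m)
    for i in range(1,k[0]):
        if k[2][i][4]>150:print(n,'red',k[2][i],k[3][i])
    g=cv2.inRange(h,(55,150,50),(80,255,255))
    C=max(cv2.findContours(g,0,1)[0],key=cv2.contourArea)
    print(n,'lid',cv2.approxPolyDP(C,2.5,True)[:,0].tolist())
E
```

```text
top red [291 189  29  28 556] [305.24280576 202.35791367]
top red [216 200  25  25 416] [228.31971154 212.22115385]
top lid [[395, 182], [392, 229], [436, 237], [433, 241], [436, 247], [460, 252], [466, 243], [509, 252], [500, 202], [471, 197], [469, 193], [442, 191], [426, 184], [422, 187]]
side lid [[334, 257], [339, 256], [340, 263], [344, 263], [344, 268], [346, 266], [362, 286], [359, 288], [364, 291], [360, 292], [362, 295], [366, 294], [365, 299], [377, 303], [372, 304], [388, 324], [386, 327], [377, 325], [383, 322], [375, 317], [371, 306], [376, 314], [369, 316], [368, 310], [370, 313], [363, 316], [366, 320], [371, 319], [365, 322], [376, 327], [371, 328], [373, 332], [379, 333], [376, 331], [384, 325], [389, 327], [390, 333], [388, 329], [394, 328], [391, 335], [393, 337], [393, 333], [397, 337], [394, 339], [397, 343], [395, 339], [400, 338], [401, 344], [406, 344], [409, 352], [404, 353], [412, 364], [406, 354], [415, 359], [416, 367], [426, 374], [427, 388], [437, 388], [439, 384], [441, 388], [447, 384], [448, 387], [456, 387], [458, 383], [470, 385], [479, 381], [469, 368], [466, 369], [464, 362], [456, 358], [453, 349], [446, 347], [447, 339], [442, 339], [444, 335], [442, 333], [441, 336], [438, 328], [432, 326], [425, 316], [426, 320], [421, 317], [420, 307], [399, 289], [400, 286], [384, 267], [375, 268], [373, 264], [361, 264], [353, 259], [348, 262], [346, 257], [339, 255]]
```

View pics/m.png

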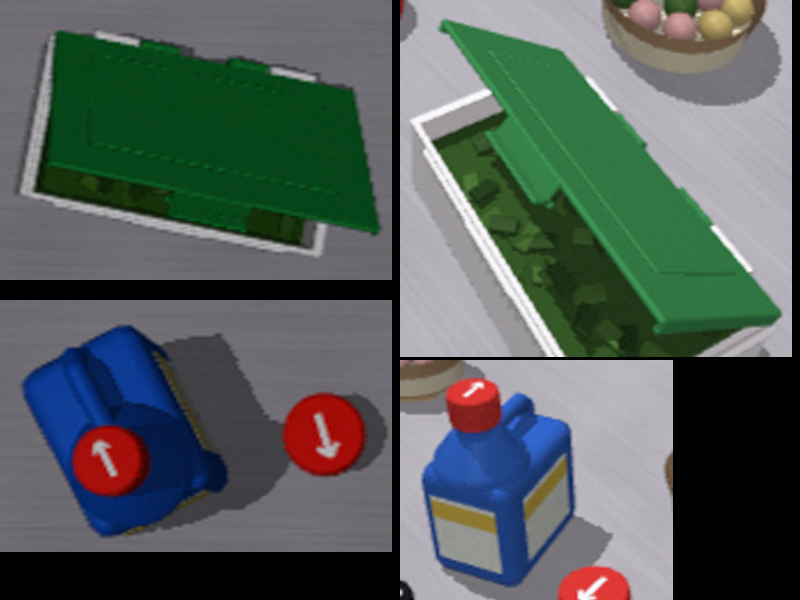

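The crop shows the jug cap red with a white arrow, about 25 px across at the jug's top. The loose red one is larger, about 29 px down on the bench, so the jug cap is the right one. The lid's front corners are at top (391,229) and (510,253), and at side (334,255) and (428,388).

```bash
python3 - <<'E'
from h import *
np.set_printoptions(precision=4,suppress=True)
P={}
for k,a,b in(('FL',(391.6,229),(333.8,255)),('FR',(510,253),(427.7,388)),('HL',(395.2,181.5),(384.4,266.7)),('HR',(500.8,202),(479.8,383)),('capbottomish',(228.3,212.2),(247.5,149.5))):
    X,e=tri(a,b);P[k]=X;print(k,X,e)
print('lidlen',np.linalg.norm(P['FL']-P['HL']),np.linalg.norm(P['FR']-P['HR']),'wid',np.linalg.norm(P['FL']-P['FR']),np.linalg.norm(P['HL']-P['HR']))
u=P['HL']-P['HR']+P['FL']-P['FR'];yaw=np.degrees(np.arctan2(-u[0],u[1]));print('box yaw',yaw)
for k in'LR':d=P['F'+k]-P['H'+k];print('ang',np.arctan2(d[2],np.hypot(d[0],d[1])), d)
# cap top plane
t=cv2.imread('pics/top0.png');s=cv2.imread('pics/side0.png')
def mask(im,roi):
    x,y,w,h=roi;hsv=cv2.cvtColor(im,cv2.COLOR_BGR2HSV)
    m=cv2.inRange(hsv,(0,170,60),(10,255,255))|cv2.inRange(hsv,(172,170,60),(180,255,255))
    r=np.zeros_like(m);r[y:y+h,x:x+w]=m[y:y+h,x:x+w];return r
m=mask(t,(205,190,50,50));C=max(cv2.findContours(m,0,1)[0],key=cv2.contourArea);print('top cap',cv2.fitEllipse(C))
e=cv2.fitEllipse(C)[0];print('cap at z=.2',plane('top',e,.2),'.19',plane('top',e,.19))
m=mask(s,(230,135,35,35));print('side cap bbox',cv2.boundingRect(m))
# arrow
x=t[200:225,216:241].min(axis=2);ys,xs=np.nonzero(x>110);print('arrow px',list(zip(xs+216,ys+200)))
# jug outline
hsv=cv2.cvtColor(t,cv2.COLOR_BGR2HSV);b=cv2.inRange(hsv,(105,150,40),(125,255,255));
C=max(cv2.findContours(b,0,1)[0],key=cv2.contourArea);print('jug',cv2.minAreaRect(C),cv2.approxPolyDP(cv2.convexHull(C),3,True)[:,0].tolist())
for z in(0.066,):
    for c in((288,110),(390,113)):print('bowl',plane('top',c,z))
print('beaker',plane('top',(340,265),.085))
E
```

```text
FL [ 0.515  -0.1384  0.1639] [np.float64(0.0020107822868545297), np.float64(0.0020107822868547253)]
FR [ 0.4711 -0.3695  0.1634] [np.float64(2.3348899764377063e-05), np.float64(2.3348899764384073e-05)]
HL [ 0.6177 -0.1579  0.0861] [np.float64(0.0010850098531093742), np.float64(0.001085009853109433)]
HR [ 0.5768 -0.3886  0.0807] [np.float64(0.00048578876291450654), np.float64(0.00048578876291469606)]
capbottomish [0.54   0.1754 0.1979] [np.float64(0.0015260465966888237), np.float64(0.0015260465966885433)]
lidlen 0.13033302525187557 0.13552644711124892 wid 0.23527804287131934 0.23432474136298165
box yaw -10.40836370699979
ang 0.6401985050289247 [-0.1027  0.0196  0.0779]
ang 0.656172664318747 [-0.1057  0.0191  0.0827]
top cap ((228.70034790039062, 211.99948120117188), (24.341873168945312, 25.135339736938477), 88.68427276611328)
cap at z=.2 [0.539  0.1749 0.2   ] .19 [0.5394 0.1772 0.19  ]
side cap bbox (236, 143, 23, 24)
arrow px [(np.int64(225), np.int64(205)), (np.int64(224), np.int64(206)), (np.int64(225), np.int64(206)), (np.int64(226), np.int64(206)), (np.int64(227), np.int64(206))
[... 865 characters left out ...]
 (np.int64(229), np.int64(213)), (np.int64(228), np.int64(214)), (np.int64(229), np.int64(214)), (np.int64(230), np.int64(214)), (np.int64(228), np.int64(215)), (np.int64(229), np.int64(215)), (np.int64(230), np.int64(215)), (np.int64(229), np.int64(216)), (np.int64(230), np.int64(216)), (np.int64(231), np.int64(216)), (np.int64(229), np.int64(217)), (np.int64(230), np.int64(217)), (np.int64(231), np.int64(217))]
jug ((233.8349151611328, 200.94747924804688), (69.64851379394531, 52.312950134277344), 62.650123596191406) [[236, 164], [248, 173], [270, 220], [244, 234], [226, 238], [198, 185], [214, 172]]
bowl [0.7765 0.082  0.066 ]
bowl [ 0.7745 -0.1481  0.066 ]
beaker [ 0.4347 -0.0403  0.085 ]
```

>>> play_rows(
  series=[
    {"translation": [0.04, -0.028, 0.0], "spin": 0},
    {"translation": [0.04, -0.028, 0.0], "spin": 0},
    {"translation": [0.04, -0.028, 0.0], "spin": 0},
    {"translation": [0.04, -0.028, 0.0], "spin": 0},
    {"translation": [0.04, -0.028, 0.0], "spin": 0},
  ],
  jaw=-1,
  force=60,
)

```text
time: 0.6
tool_pos: [0.3519, -0.4484, 0.2307]
tcp_rot: [-3.105, -0.476, 0.0]
wrist_force: [1.3, -0.5, -0.1]
width: 0.145
```

>>> play_rows(
  series=[
    {"translation": [0.04, -0.028, 0.005], "spin": 0},
    {"translation": [0.04, -0.028, 0.005], "spin": 0},
    {"translation": [0.04, -0.028, 0.005], "spin": 0},
    {"translation": [0.04, -0.028, 0.005], "spin": 0},
    {"translation": [0.04, -0.028, 0.005], "spin": 0},
  ],
)

```text
time: 1.1
tool_pos: [0.5007, -0.2548, 0.2058]
tcp_rot: [-3.105, -0.477, 0.0]
wrist_force: [1.0, 0.2, 1.2]
width: 0.005
```

>>> play_rows(
  series=[
    {"translation": [0, 0, 0], "spin": 0},
    {"translation": [0, 0, 0], "spin": 0},
  ],
)

```text
time: 1.3
tool_pos: [0.5002, -0.2555, 0.2056]
tcp_rot: [-3.104, -0.482, 0.002]
wrist_force: [-1.7, 0.5, 0.6]
width: -0.001
```

>>> play_rows(
  series=[
    {"translation": [0, 0, 0.025], "spin": 0},
    {"translation": [0, 0, 0.02], "spin": 0},
    {"translation": [-0.004, -0.002, 0.01], "spin": 0},
    {"translation": [-0.005, -0.003, 0.01], "spin": 0},
    {"translation": [-0.004, -0.002, 0.01], "spin": 0},
  ],
)

```text
time: 1.8
tool_pos: [0.4848, -0.2548, 0.1312]
tcp_rot: [3.105, 0.475, 0.001]
wrist_force: [-1.0, 0.4, 1.0]
width: -0.004
```

>>> play_rows(
  series=[
    {"translation": [-0.004, -0.002, 0.012], "spin": 0},
    {"translation": [-0.003, -0.002, 0.012], "spin": 0},
    {"translation": [-0.002, -0.001, 0.008], "spin": 0},
    {"translation": [0, 0, 0.004], "spin": 0},
    {"translation": [0, 0, 0], "spin": 0},
  ],
)

```text
time: 2.3
tool_pos: [0.4751, -0.2516, 0.0945]
tcp_rot: [-3.104, -0.477, 0.001]
wrist_force: [0.3, 0.3, 0.6]
width: -0.001
```

>>> play_rows(
  series=[
    {"translation": [0, 0, 0.003], "spin": 0},
    {"translation": [0, 0, 0.002], "spin": 0},
    {"translation": [0, 0, 0.002], "spin": 0},
  ],
)

```text
time: 2.6
tool_pos: [0.4761, -0.2522, 0.0891]
tcp_rot: [3.104, 0.477, 0.001]
wrist_force: [-4.1, 2.3, 15.4]
width: -0.002
```

>>> play_rows(
  series=[
    {"translation": [0, 0, 0.002], "spin": 0},
    {"translation": [0, 0, 0.002], "spin": 0},
    {"translation": [0, 0, 0.0], "spin": 0},
  ],
)

```text
time: 2.9
tool_pos: [0.4757, -0.2521, 0.0851]
tcp_rot: [3.105, 0.477, 0.0]
wrist_force: [-2.0, -0.0, 3.0]
width: 0.001
```

>>> play_rows(
  series=[
    {"translation": [0, 0, 0.002], "spin": 0},
    {"translation": [0, 0, 0.001], "spin": 0},
    {"translation": [0, 0, 0.0], "spin": 0},
  ],
)

```text
time: 3.2
tool_pos: [0.4757, -0.2519, 0.0811]
tcp_rot: [3.105, 0.477, 0.0]
wrist_force: [0.0, -0.2, 0.7]
width: 0.005
```

>>> play_rows(
  series=[
    {"translation": [0, 0, 0.001], "spin": 0},
    {"translation": [0, 0, 0.001], "spin": 0},
    {"translation": [0, 0, 0.0], "spin": 0},
  ],
)

```text
time: 3.5
tool_pos: [0.4757, -0.252, 0.0809]
tcp_rot: [-3.105, -0.477, 0.0]
wrist_force: [-5.3, 2.6, 11.1]
width: 0.003
```

>>> play_rows(
  series=[
    {"translation": [0, 0, 0.001], "spin": 0},
    {"translation": [0, 0, 0.0], "spin": 0},
  ],
)

```text
time: 3.7
tool_pos: [0.4757, -0.252, 0.0808]
tcp_rot: [-3.105, -0.477, 0.0]
wrist_force: [-6.3, 3.1, 17.3]
width: -0.002
```

>>> play_rows(
  series=[
    {"translation": [0, 0, -0.02], "spin": 0},
    {"translation": [0, 0, -0.045], "spin": 1},
    {"translation": [0, 0, -0.045], "spin": 1},
    {"translation": [0, 0, -0.045], "spin": 1},
    {"translation": [0, 0, -0.045], "spin": 1},
  ],
)

```text
time: 4.2
tool_pos: [0.4752, -0.2517, 0.2797]
tcp_rot: [-3.14, 0.075, 0.0]
wrist_force: [1.5, -1.0, 0.6]
width: 0.001
```

>>> play_rows(
  series=[
    {"translation": [0, 0, 0], "spin": 1},
    {"translation": [0, 0, 0], "spin": 1},
    {"translation": [0, 0, 0], "spin": 0.7},
    {"translation": [0, 0, 0], "spin": 0},
  ],
  jaw=1,
)

```text
time: 4.6
tool_pos: [0.4754, -0.2518, 0.278]
tcp_rot: [-3.111, 0.438, 0.0]
wrist_force: [0.3, 0.5, 0.4]
width: 0.677
```

```bash
python3 - <<'E'
from h import *
from scipy.spatial.transform import Rotation as R
s=bot.read_state();M=R.from_rotvec(s['tcp_rot']).as_matrix();print(s['tool_pos'],s['q'],s['width'],s['wrist_force'])
print(M.T@(np.array([.539,.175,.26])-s['tool_pos']))
im=bot.read_camera('side');cv2.imwrite('pics/side1.png',im)
cv2.imwrite('pics/c1.png',np.hstack([cv2.resize(im[220:400,300:500],None,fx=2,fy=2)]))
E
```

```text
[ 0.47543649 -0.25180007  0.27798764] [-5.33398548e-01 -2.26508132e-02  1.83714935e+00  6.13552334e-05
  1.32742135e+00  1.31734266e+00] 0.6768028742779431 [0.34628128 0.52537423 0.41977035]
[-0.05683786 -0.42774444  0.01806455]
```

View pics/c1.png

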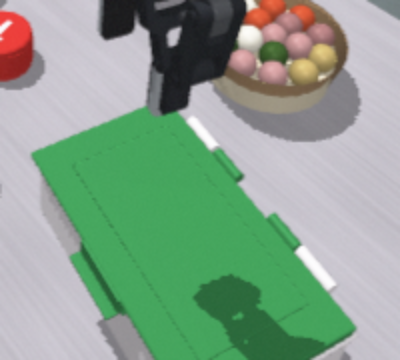

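The lid now lies flat and shut on the box: its edge is parallel to the rim and the tongue is over the front bead at about (95,290) in the crop. Next I move over the jug.

>>> play_rows(
  series=[
    {"translation": [-0.0062, -0.0475, 0], "spin": 0},
    {"translation": [-0.0062, -0.0475, 0], "spin": 0},
    {"translation": [-0.0062, -0.0475, 0], "spin": 0},
    {"translation": [-0.0062, -0.0475, 0], "spin": 0},
    {"translation": [-0.0062, -0.0475, 0], "spin": 0},
  ],
)

```text
time: 5.15
tool_pos: [0.5112, -0.0133, 0.2781]
tcp_rot: [-3.111, 0.436, -0.0]
wrist_force: [1.0, -0.3, 0.2]
width: 1.007
```

>>> play_rows(
  series=[
    {"translation": [-0.0062, -0.0475, 0], "spin": 0},
    {"translation": [-0.0062, -0.0475, 0], "spin": 0},
    {"translation": [-0.0062, -0.0475, 0], "spin": 0},
    {"translation": [-0.0062, -0.0475, 0], "spin": 0},
    {"translation": [0, 0, 0], "spin": 0},
  ],
)

```text
time: 5.65
tool_pos: [0.54, 0.1798, 0.2777]
tcp_rot: [-3.11, 0.427, 0.001]
wrist_force: [-0.1, -0.4, 0.3]
width: 1.003
```

```bash
python3 - <<'E'
from h import *
from scipy.spatial.transform import Rotation as R
s=bot.read_state();M=R.from_rotvec(s['tcp_rot']).as_matrix();print(s['tool_pos'],s['q'],s['width'],M[:,0])
print(M.T@(np.array([.5395,.1757,.165])-s['tool_pos']))
im=bot.read_camera('side');cv2.imwrite('pics/side2.png',im);cv2.imwrite('pics/top2.png',bot.read_camera('top'))
# hue-mask check that jug has not moved
cv2.imwrite('pics/c2.png',np.hstack([cv2.resize(im[60:240,160:340],(400,400)),cv2.resize(cv2.imread('pics/top2.png')[140:260,170:290],(400,400))]))
E
```

```text
[0.53999508 0.17975505 0.27769978] [0.27609889 0.03778809 1.77681006 0.00249564 1.32675199 2.11896646] 1.0030667279364254 [ 0.96305399 -0.26930631 -0.00105572]
[0.00073424 0.0042857  0.11268994]
```

View pics/c2.png

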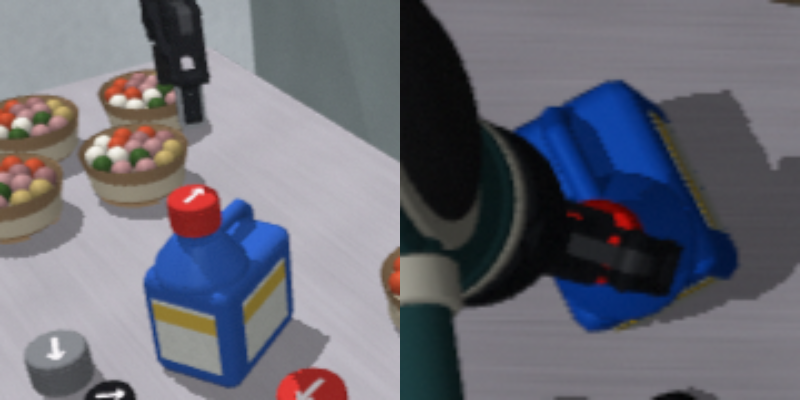

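The picture shows the jug standing unmoved and the gripper above the cap, cap at (195,205) in the left part. I'll go down around it.

>>> play_rows(
  series=[
    {"translation": [0.0007, 0.0043, 0.03], "spin": 0},
    {"translation": [0, 0, 0.03], "spin": 0},
    {"translation": [0, 0, 0.025], "spin": 0},
    {"translation": [0, 0, 0.018], "spin": 0},
    {"translation": [0, 0, 0.009], "spin": 0},
  ],
)

```text
time: 6.25
tool_pos: [0.538, 0.1678, 0.1639]
tcp_rot: [3.109, -0.44, -0.006]
wrist_force: [-0.4, -0.7, -0.2]
width: 1.0
```

```bash
python3 - <<'E'
from h import *
from scipy.spatial.transform import Rotation as R
s=bot.read_state();M=R.from_rotvec(s['tcp_rot']).as_matrix();print(s['tool_pos'],s['q'],s['wrist_force'],M[:,0])
im=bot.read_camera('side');cv2.imwrite('pics/side3.png',im)
cv2.imwrite('pics/c3.png',cv2.resize(im[100:240,180:320],(560,560),interpolation=2))
E
```

```text
[0.53795601 0.16780223 0.16386284] [ 2.58459750e-01  1.09505631e-01  1.91450432e+00 -5.37914772e-04
  1.12162192e+00  2.11088890e+00] [-0.41822148 -0.65164776 -0.21515515] [ 0.960662   -0.27770161 -0.00321563]
```

View pics/c3.png

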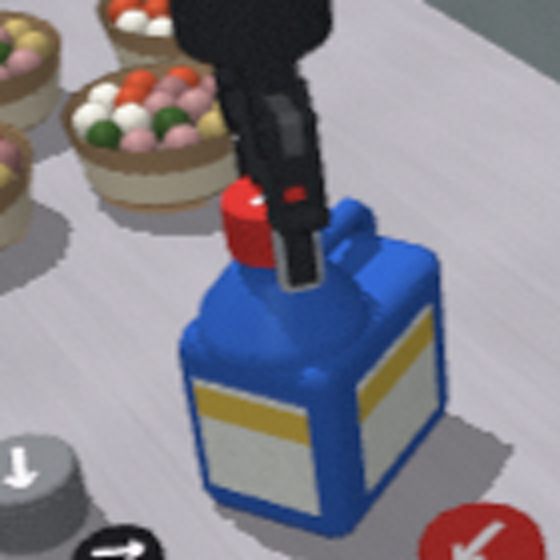

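>>> play_rows(
  series=[
    {"translation": [0, 0, 0], "spin": 0},
    {"translation": [0, 0, 0], "spin": 0},
  ],
)

```text
time: 6.5
tool_pos: [0.5405, 0.1697, 0.1677]
tcp_rot: [-3.11, 0.439, -0.003]
wrist_force: [0.4, 0.1, -0.0]
width: 0.997
```

>>> play_rows(
  series=[
    {"translation": [-0.0026, -0.0055, 0.002], "spin": 0},
    {"translation": [0, 0, 0], "spin": 0},
    {"translation": [0, 0, 0], "spin": 0},
  ],
)

```text
time: 6.8
tool_pos: [0.5387, 0.1765, 0.1648]
tcp_rot: [-3.111, 0.437, -0.001]
wrist_force: [-0.6, 0.2, -0.1]
width: 1.001
```

>>> play_rows(
  series=[
    {"translation": [0, 0, 0], "spin": 0},
  ],
)

```text
time: 6.9
tool_pos: [0.5386, 0.1763, 0.1646]
tcp_rot: [-3.111, 0.437, -0.001]
wrist_force: [1.3, -0.2, -1.0]
width: 0.996
```

>>> play_rows(
  series=[
    {"translation": [0, 0, 0], "spin": 0},
    {"translation": [0, 0, 0], "spin": 0},
    {"translation": [0, 0, 0], "spin": 0},
    {"translation": [0, 0, 0], "spin": 0},
    {"translation": [0, 0, 0], "spin": 0},
  ],
  jaw=-1,
  force=25,
)

```text
time: 7.4
tool_pos: [0.5386, 0.1766, 0.1646]
tcp_rot: [-3.11, 0.438, -0.0]
wrist_force: [-1.6, 3.3, 1.8]
width: 0.554
```

>>> play_rows(
  series=[
    {"translation": [0, 0, 0], "spin": 0},
    {"translation": [0, 0, 0], "spin": 0},
  ],
  force=80,
)

```text
time: 7.6
tool_pos: [0.5386, 0.1766, 0.1647]
tcp_rot: [-3.11, 0.438, -0.0]
wrist_force: [-1.5, 3.2, 3.1]
width: 0.548
```

>>> play_rows(
  series=[
    {"translation": [0, 0, 0.002], "spin": 0},
    {"translation": [0, 0, 0.002], "spin": 0},
    {"translation": [0, 0, 0.001], "spin": 0},
    {"translation": [0, 0, 0], "spin": 0},
  ],
)

```text
time: 8.0
tool_pos: [0.5387, 0.1766, 0.1612]
tcp_rot: [-3.11, 0.438, -0.001]
wrist_force: [-5.5, 2.8, 11.2]
width: 0.549
```

>>> play_rows(
  series=[
    {"translation": [0, 0, 0.002], "spin": 0},
    {"translation": [0, 0, 0], "spin": 0},
    {"translation": [0, 0, 0], "spin": 0},
  ],
)

```text
time: 8.3
tool_pos: [0.5387, 0.1766, 0.1597]
tcp_rot: [-3.11, 0.438, -0.001]
wrist_force: [-6.2, 3.1, 13.1]
width: 0.545
```

>>> play_rows(
  series=[
    {"translation": [0, 0, 0], "spin": -1},
    {"translation": [0, 0, 0], "spin": -1},
    {"translation": [0, 0, 0], "spin": -1},
    {"translation": [0, 0, 0], "spin": 0},
  ],
)

```text
time: 8.7
tool_pos: [0.5406, 0.1761, 0.1605]
tcp_rot: [-3.141, 0.025, -0.008]
wrist_force: [-2.3, 1.6, 12.5]
width: 0.55
```

```bash
python3 - <<'E'
from h import *
s=bot.read_state();print({k:np.round(s[k],4) for k in('tool_pos','tcp_rot','wrist_force','torque','width')})
E
```

```text
{'tool_pos': array([0.5406, 0.1761, 0.1605]), 'tcp_rot': array([-3.141 ,  0.0252, -0.0079]), 'wrist_force': array([-2.3481,  1.6276, 12.5432]), 'torque': array([0.0967, 0.3704, 0.0736]), 'width': np.float64(0.5499)}
```

>>> play_rows(
  series=[
    {"translation": [0, 0, 0.0005], "spin": -1},
    {"translation": [0, 0, 0], "spin": -1},
    {"translation": [0, 0, 0], "spin": -1},
    {"translation": [0, 0, 0], "spin": -1},
    {"translation": [0, 0, 0], "spin": -1},
  ],
)

```text
time: 9.2
tool_pos: [0.5407, 0.1764, 0.1602]
tcp_rot: [3.072, 0.657, 0.009]
wrist_force: [-0.7, 1.1, 14.9]
width: 0.549
```

>>> play_rows(
  series=[
    {"translation": [0, 0, 0], "spin": -1},
    {"translation": [0, 0, 0], "spin": -1},
    {"translation": [0, 0, 0], "spin": -1},
    {"translation": [0, 0, 0], "spin": -1},
    {"translation": [0, 0, 0], "spin": -1},
  ],
)

```text
time: 9.7
tool_pos: [0.5408, 0.177, 0.1603]
tcp_rot: [2.857, 1.306, 0.009]
wrist_force: [-2.1, 3.3, 13.6]
width: 0.55
```

>>> play_rows(
  series=[
    {"translation": [0, 0, 0], "spin": -1},
    {"translation": [0, 0, 0], "spin": -1},
    {"translation": [0, 0, 0], "spin": -1},
    {"translation": [0, 0, 0], "spin": 0},
    {"translation": [0, 0, 0], "spin": 0},
  ],
)

```text
time: 10.2
tool_pos: [0.5405, 0.1774, 0.1602]
tcp_rot: [2.664, 1.664, 0.009]
wrist_force: [-3.0, 4.4, 14.0]
width: 0.549
```

```bash
python3 - <<'E'
from h import *
s=bot.read_state();print({k:np.round(s[k],4) for k in('q','tool_pos','tcp_rot','wrist_force','torque','width')})
im=bot.read_camera('side');cv2.imwrite('pics/side4.png',im)
cv2.imwrite('pics/c4.png',cv2.resize(im[100:240,180:320],(560,560),interpolation=2))
E
```

```text
{'q': array([2.7250e-01, 1.1660e-01, 1.9138e+00, 1.4000e-03, 1.1058e+00,
       7.2620e-01]), 'tool_pos': array([0.5405, 0.1774, 0.1602]), 'tcp_rot': array([2.6643, 1.6639, 0.0088]), 'wrist_force': array([-2.9929,  4.4157, 13.9636]), 'torque': array([0.7367, 0.5674, 0.0832]), 'width': np.float64(0.5489)}
```

View pics/c4.png

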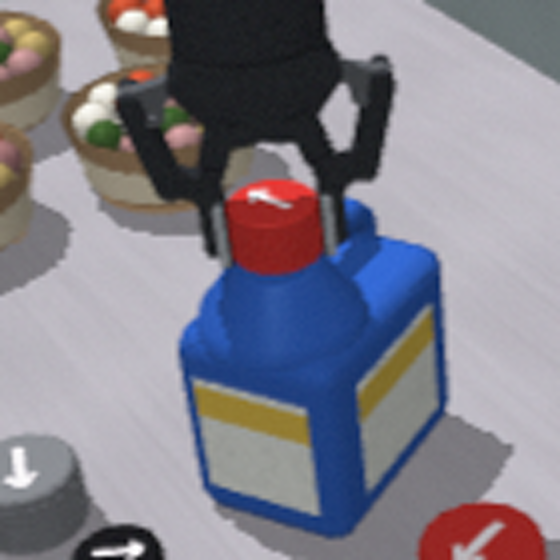

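The arrow has turned with the cap by about 77°, and the jug has not moved. Lifting slowly.

>>> play_rows(
  series=[
    {"translation": [0, 0, -0.003], "spin": 0},
    {"translation": [0, 0, -0.003], "spin": 0},
    {"translation": [0, 0, -0.003], "spin": 0},
    {"translation": [0, 0, 0], "spin": 0},
  ],
)

```text
time: 10.65
tool_pos: [0.5392, 0.1768, 0.1665]
tcp_rot: [-2.665, -1.664, -0.004]
wrist_force: [-0.1, 4.6, 3.8]
width: 0.548
```

>>> play_rows(
  series=[
    {"translation": [0, 0, -0.004], "spin": 0},
    {"translation": [0, 0, -0.004], "spin": 0},
    {"translation": [0, 0, -0.005], "spin": 0},
    {"translation": [0, 0, -0.005], "spin": 0},
    {"translation": [0, 0, -0.005], "spin": 0},
  ],
)

```text
time: 11.15
tool_pos: [0.5384, 0.1753, 0.189]
tcp_rot: [2.663, 1.664, -0.002]
wrist_force: [-0.0, -0.4, -0.6]
width: 0.547
```

>>> play_rows(
  series=[
    {"translation": [0, 0, -0.015], "spin": 0},
    {"translation": [0, 0, -0.02], "spin": 0},
    {"translation": [0, 0, -0.02], "spin": 0},
    {"translation": [0, 0, -0.015], "spin": 0},
    {"translation": [0, 0, -0.007], "spin": 0},
  ],
)

```text
time: 11.65
tool_pos: [0.54, 0.1758, 0.2692]
tcp_rot: [2.663, 1.662, 0.007]
wrist_force: [-0.1, 0.2, -0.1]
width: 0.549
```

>>> play_rows(
  series=[
    {"translation": [0, 0, 0], "spin": 0},
    {"translation": [0, 0, 0], "spin": 0},
    {"translation": [0, 0, 0], "spin": 0},
    {"translation": [0, 0, 0], "spin": 0},
    {"translation": [0, 0, 0], "spin": 0},
  ],
)

```text
time: 12.15
tool_pos: [0.5381, 0.1759, 0.2649]
tcp_rot: [-2.664, -1.664, 0.002]
wrist_force: [-0.7, 0.8, -0.7]
width: 0.549
```

```bash
python3 - <<'E'
from h import *
s=bot.read_state();print({k:np.round(s[k],4) for k in('joint_vel','tool_pos','tcp_rot','wrist_force','width')})
im=bot.read_camera('side');t=bot.read_camera('top')
cv2.imwrite('pics/side5.png',im);cv2.imwrite('pics/c5.png',im[60:400,150:500])
print('mouth px',proj('side',np.array([.5395,.1757,.191])),'cap rim px',proj('side',np.array([.5395,.1757,.271])))
t0=cv2.imread('pics/top0.png')
for n,(x,y,w,h) in dict(bowlA=(245,70,85,80),bowlB=(350,75,80,75),beaker=(320,245,40,40)).items():
    r=cv2.matchTemplate(t,t0[y:y+h,x:x+w],5);print(n,cv2.minMaxLoc(r)[1],np.subtract(cv2.minMaxLoc(r)[3],(x,y)))
E
```

```text
{'joint_vel': array([ 0.0028, -0.0017, -0.0069, -0.0009, -0.0007,  0.0009]), 'tool_pos': array([0.5381, 0.1759, 0.2649]), 'tcp_rot': array([-2.6644e+00, -1.6638e+00,  2.3000e-03]), 'wrist_force': array([-0.6951,  0.7677, -0.676 ]), 'width': np.float64(0.5494)}
mouth px [246.82074677 152.42934732] cap rim px [242.086183   116.94531231]
bowlA 0.9994678497314453 [0 0]
bowlB 0.9995080232620239 [0 0]
beaker 0.9450697302818298 [0 0]
```

View pics/c5.png

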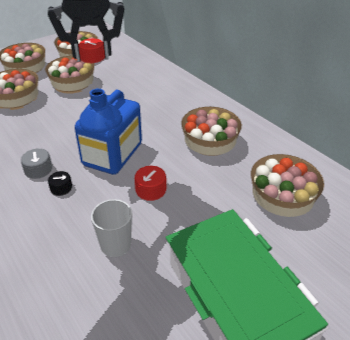

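The cap is held level above the open neck at (92,50) in the crop. The jug is upright at (110,135), the lid is shut at (245,275), and the bowls and beaker are where they were. Handing in.

```bash
python3 -c "
from workcell import bot
print(bot.finish_job(), bot.read_state()['time'])"
```

```text
the job is handed in; nothing more can be done
the job is handed in; nothing more can be done
```

The job is done and handed in, at about 12 s on the robot's clock. finish_job gives no verdict, so the result rests on my own checks.

- **Lid:** I pressed it at the middle of its front edge. The resistance peaked at 15 N and then dropped away. It then met a hard stop at 80.8 mm (81 mm is shut), and it still looked shut in the last picture.
- **Cap:** I gripped the red cap on the jug, pushed it down about 4 mm (13–15 N) and turned it about 77° anticlockwise. It is lifted off and held level, its lower rim about 8 cm above the neck by calculation. The arm was still and the wrist force was about 1 N.
- **Surroundings:** The jug is upright and by eye has not moved. In the top view both bowls match their first images with no shift. The beaker also shows no shift, with a slightly weaker match (0.945), probably because the arm's shadow falls on it.
- **Disagreement:** After I lowered the gripper over the cap, the first pose reading was about 8 mm off target because the arm had not settled. I let it settle and corrected this before gripping.

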